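# Fit the source cover and start its crank bolt

## Robot

A 7-joint arm with a two-finger parallel gripper is mounted at the origin on the work surface. World frame = base frame: x ahead of the robot, y to its left, z up, the work surface at z = 0. Lengths are in m, angles in rad, forces in N, time in s.
With the tool pointing down it reaches from about 0.4 to 0.9 m from the base axis. Payload 5.5 kg.
Tool frame: the origin (TCP) lies at the very end of the fingers, on their centre line; the grasp point (between the pads) lies 19 mm behind it; z points along the fingers, x is the direction in which the jaws open and shut, and the axes are right-handed (so a half turn about z gives the same grasp; the last joint's range is limited). The gripper opens to 92 mm and grips with 3 to 60 N. Pads are 19 mm wide; open, the fingers measure 130 mm over their backs; the gripper's body (75 mm by 190 mm) begins 47 mm behind the grasp point.
Start: joints at [1.384, 0.501, -0.427, 1.55, 0.221, 1.138, -0.21], TCP at [0.283, -0.585, 0.227] pointing down, gripper open.
Joint ranges: [-2.88, 2.88], [-0.31, 2.03], [-1.54, 1.56], [0.2, 2.42], [-1.41, 4.55], [0.19, 2.02], [-2.57, 2.57]. Speed limits (rad/s): [2.57, 2.57, 3.14, 3.14, 3.14, 3.14, 3.14].

## Interface

Orientations are given as a unit quaternion [x, y, z, w].
In Python, from workcell import env gives the robot as it stands. The module is installed in compiled form; this text tells all that it offers.
- The arm moves only by the tool arm_command, never from a script. Its argument "motion" is a list of rows, each an object with "translation": the shift along the world's x, y, z in units of 25 mm (1.0 is 25 mm), a list of three; "roll": the turn about the world's z in units of 6 degrees (1.0 is 6 degrees). A call has 1 to 20 rows; each row shifts and turns the commanded pose from where the row before left it; what a row does not reach is not made up. A row lasts 1/10 s, in which the tool goes at most 50 mm and 8.59 degrees, less where a joint would pass 70% of its speed; a pose out of reach is approached as far as the arm can. A call is refused whole if a number of a shift passes 1 or a number of a turn 1, either way. A call with a gripper value outside its range is refused whole. "fingers" is the finger opening in mm, from 0 to 91.8, set as the call begins (left out, the last holds). The fingers move at their own pace and stop on an object; "grip_force" is the grip in N (left out, the last holds). Time passes only in rows, so rows that do not move let the fingers close. It gives the time, the measured TCP pose, the force and the opening at its end, in the units of the state.
- env.get_obs(): the state, without advancing time (a new reading comes with each control period).
- env.grab_frame(name): name is "side" or "top"; returns (picture, depth): 480x640x3 uint8, blue, green, red; 480x640 float32, m along the optical axis (not along the pixel's ray), 0 where there is no reading.
- env.get_calibration(name): a dict with "fx", "fy", "cx", "cy" (pixels), "origin" and "orientation" of the camera in the world. Camera axes: x right, y up, looking along -z (the intrinsics and any distortion apply to the point x, -y, -z); pixel columns grow to the right and rows downward; lengths in m; the calibration is good to about 2 mm. A picture is of the moment at which its call begins. get_calibration takes no time and is no camera call.
- env.job_done(): hands the job in, once; it reports no verdict.
The state is a dict: "t": time; "joints": joint angles; "qvel": joint speeds; "joint_torque": joint torques, N m; "tcp_pos": TCP position; "ee_rot": TCP orientation; "wrist_force": force on the tool from outside, world axes, zero at the start; "torque": the same for the moment, N m; "opening": finger opening in m.
Only numpy, scipy, OpenCV 4.12 (cv2) and the standard library are available. Lean on these libraries where they do the work, as an engineer would, in place of code of your own. Each camera call takes 0.05 s, during which the arm holds its last target. There are 200 camera calls.

## Task

Take the loose cover off its grey parking ring and set it on the steel source chamber, fully seated and level, with its blue fork around the blue locating pin. Then turn the red-handled crank backward (anticlockwise seen from above) until the bolt drops off the thread's end, turn it forward (clockwise) one full turn from there, and finish while still gripping the red handle, so that the bolt is held started. Set the cover down without dropping it and leave the other things on the bench where they are.

Things in the scene. Friction and masses are not known exactly. Their poses are not given: they have to be found in the camera images.
- cover: loose round aluminium cover with its crank bolt, 0.6 to 0.8 kg, resting on a ring stand. Flange diameter 132 mm, 6 mm thick; tapered spigot 6 mm deep below it (diameter 104 to 98 mm). Origin: centre of the flange's underside, the face that sits on the rim; z up. x points to the blue fork: two prongs reaching 88 mm from the centre, with a 20 mm gap.
- hub (a point): grip point on the crank's black round hub (diameter 28 mm), on the cover's axis, 32 mm above the cover's underside; the hub reaches from 9 to 44 mm above it. Grip it across the arm to lift the cover level; the cover follows the hub's turning. x points along the steel crank arm (14 mm wide, top 16 mm above the underside) to the red handle. The crank turns with 0.04 N m friction at constant height.
- handle: red upright handle of the crank, diameter 18 mm, 36 mm tall. It spins freely about its own axis, so it can be gripped firmly and led round in a circle without turning the hand. Origin: its grip centre, 55 mm from the cover's axis and 37 mm above the cover's underside.
- bolt (a joint): depth of the bolt, m, larger is deeper: 0.0245 when the cover is off the chamber. Once seated, the bolt rides on top of the thread at 0.001 to 0.005. Turned anticlockwise 0.6 to 2.7 rad it rises to about 0, then drops to about 0.010: the thread drop. From there each clockwise turn takes it 0.010 deeper (anticlockwise: up again). Turned clockwise without the drop, it jams.
- bolt_top (a point): top of the bolt's striped yellow and red end, diameter 14 mm, standing out of the hub; 70 mm minus the bolt's depth above the cover's underside. The bolt slides in the hub, pushed down by a light spring of about 2 N. Its lug, under the cover, catches on the thread of the brass boss in the chamber; where that thread starts differs from run to run.
- rim (a point): centre of the top of the fixed steel chamber's rim, 65 mm above the bench; outer diameter 128 mm, opening about 110 mm. x points to the blue locating pin, diameter 12 mm with a conical top, 75 mm from this point and reaching 11 mm above the rim. The cover is home when its underside is at this point and its x axis lies along this one (play about 3 mm).
- stand: fixed grey ring stand that the cover rests on at first; diameter 128 mm (foot 150 mm), 55 mm high. Origin: centre of its underside.
- solvent: bystander: clear glass solvent bottle with blue cap, diameter 68 mm, 140 mm tall; leave it alone. Origin: middle of its underside
- amber: bystander: amber bottle with white cap, diameter 60 mm, 120 mm tall; leave it alone. Origin: middle of its underside
- vial: bystander: small glass vial with blue cap, diameter 22 mm, 34 mm tall; leave it alone. Origin: middle of its underside
- oring: bystander: black rubber ring lying flat, diameter 40 mm, 5 mm thick; leave it alone. Origin: middle of its underside
- wrench: bystander: steel wrench lying flat, 150 mm long; leave it alone. Origin: on it, at bench level
- beaker: bystander: glass beaker, diameter 68 mm, 70 mm tall; leave it alone. Origin: middle of its underside
- driver: bystander: screwdriver lying flat, about 200 mm long; leave it alone. Origin: on it, at bench level
There are look-alikes about, which are no part of the job. Leave any green or pink look-alike of the cover alone.

How it is judged:
By the outcome, as a careful person would: the job done as asked, in the order asked, and still so for the second after the job is handed in, while the arm keeps its last pose, push and grip.
It also fails if it takes over 72 s, if anything falls off the work surface, if the arm or the gripper's body presses on something with over 40 N, if the wrist force passes 120 N, or if a joint passes its speed limit or range.

## Working session

There is one attempt and no reset: what is moved stays moved. The work goes in short steps, Python scripts to look and compute and a tool call to move; the robot and the scene stay as the last step left them, time stands still between calls to the robot, and variables do not carry over. Pictures are saved under pics/ and viewed, about 8 in all and at most 12, crops included, and the job is handed in when it is done.

Besides the shell and the picture viewer there is one more tool, called after "Call:" by a JSON object that holds its "method" and its "body", one argument or row to a line. arm_command: Moves the arm, as the interface text tells. Its arguments: {"type":"object","properties":{"motion":{"type":"array"},"fingers":{"type":"number"},"grip_force":{"type":"number"}},"required":["motion"]}

```bash
mkdir -p pics; cat > h.py <<'E'
import numpy as np, cv2
from scipy.spatial.transform import Rotation as R
from workcell import env
def grab(n,f):
    p,d=env.grab_frame(n); cv2.imwrite(f'pics/{f}.png',p); np.save(f'pics/{f}.npy',d); return p,d
def w(n,u,v,dep):
    c=env.get_calibration(n); u=np.asarray(u,float);v=np.asarray(v,float)
    P=np.stack([(u-c['cx'])/c['fx']*dep,-(v-c['cy'])/c['fy']*dep,-dep*np.ones_like(u)],-1)
    return P@R.from_quat(c['orientation']).as_matrix().T+np.array(c['origin'])
def atz(n,u,v,z):
    o=np.array(env.get_calibration(n)['origin']); p=w(n,u,v,1.0); d=p-o
    return o+d*((z-o[2])/d[...,2:3] if d.ndim>1 else (z-o[2])/d[2])
E
python3 - <<'E'
from h import *
for n in('side','top'):
    grab(n,n+'1'); print(env.get_calibration(n))
print(env.get_obs())
E
```

```text
{'fx': 493.5113796943513, 'fy': 493.5113796943513, 'cx': 321.6648578388595, 'cy': 235.69317294549853, 'origin': array([0.10086679, 0.84053497, 0.76097513]), 'orientation': array([-0.07509192,  0.43792907,  0.88012439, -0.16721362])}
{'fx': 624.7848612544402, 'fy': 624.7848612544402, 'cx': 324.0861151665433, 'cy': 247.9785192787565, 'origin': array([ 0.25257149, -0.00614499,  1.77631063]), 'orientation': array([-0.03317248,  0.02776065,  0.70683431, -0.70605537])}
{'t': 0.1, 'joints': array([ 1.38420043,  0.50176867, -0.42677646,  1.55133614,  0.22081261,
        1.13830488, -0.21029701]), 'qvel': array([ 2.24328332e-03, -4.06465563e-04, -2.31295511e-04, -5.80799903e-04,
        1.43367384e-04,  2.43339236e-03, -5.90108356e-06]), 'joint_torque': array([-1.14256534e-02, -5.67876935e+01, -5.83853960e+00, -2.79917496e+01,
       -6.90191053e-02,  2.41525396e-02,  4.80210065e-05]), 'tcp_pos': array([ 0.28227786, -0.58480775,  0.22577406]), 'ee_rot': array([ 8.46996289e-01, -5.31598070e-01, -7.36627205e-04, -4.85585407e-04]), 'wrist_force': array([-0.489364  ,  0.10899077, -0.56344394]), 'torque': array([ 0.01875094, -0.01900095,  0.03864764]), 'opening': 0.09169349502129268}
```

View pics/top1.png

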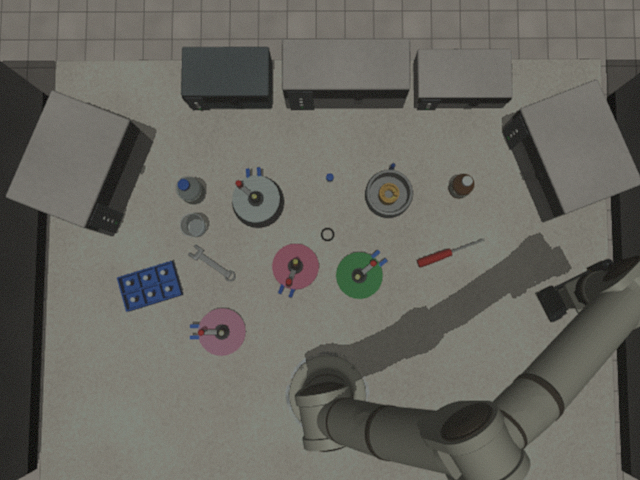

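View pics/side1.png

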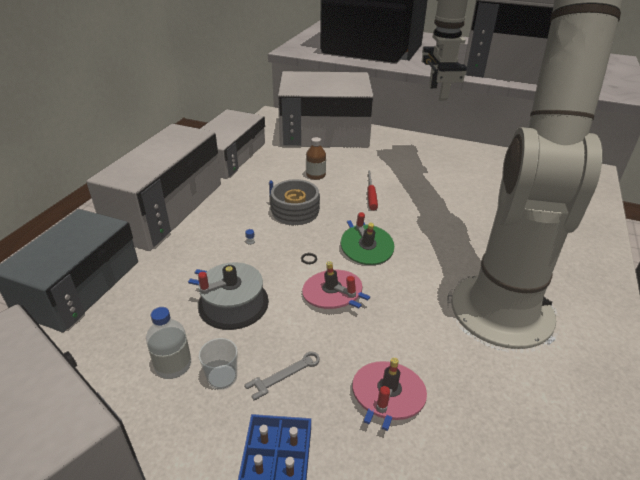

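Top picture: the aluminium cover is at about (257,199), its fork at (255,172) and its red handle at (239,184). The chamber is at (389,193), its pin at (392,166). Next I'll enlarge both.

```bash
python3 - <<'E'
from h import *
p=cv2.imread('pics/top1.png')
a=cv2.resize(p[155:235,222:292],None,fx=5.7,fy=5.7,interpolation=cv2.INTER_CUBIC)
b=cv2.resize(p[155:235,355:425],None,fx=5.7,fy=5.7,interpolation=cv2.INTER_CUBIC)
cv2.imwrite('pics/c1.png',cv2.convertScaleAbs(np.hstack([a,b]),alpha=1.5))
# colour masks -> positions
hsv=cv2.cvtColor(p,cv2.COLOR_BGR2HSV)
def cen(m,box,z,name):
    x0,y0,x1,y1=box; ys,xs=np.nonzero(m[y0:y1,x0:x1]); print(name,len(xs),xs.mean()+x0,ys.mean()+y0,atz('top',xs.mean()+x0,ys.mean()+y0,z).round(4))
blue=cv2.inRange(hsv,(105,110,40),(130,255,255)); red=cv2.inRange(hsv,(0,150,60),(8,255,255))|cv2.inRange(hsv,(172,150,60),(180,255,255))
cen(blue,(240,160,275,180),.058,'fork'); cen(blue,(380,158,402,172),.07,'pin'); cen(red,(230,175,250,195),.11,'handle')
d=np.load('pics/top1.npy')
for n,box,lo,hi in(('cover flange',(222,160,292,235),.057,.064),('rim',(355,160,425,235),.060,.069)):
    x0,y0,x1,y1=box; u,v=np.meshgrid(np.arange(x0,x1),np.arange(y0,y1)); P=w('top',u,v,d[y0:y1,x0:x1]).reshape(-1,3)
    print(n,np.histogram(P[:,2],bins=[-.01,.01,.03,.05,.054,.058,.062,.066,.07,.08,.1,.12]))
    s=(P[:,2]>lo-.006)&(P[:,2]<hi+.006); Q=P[s]; c,r=cv2.minEnclosingCircle(Q[:,:2].astype(np.float32)); print(len(Q),Q[:,2].mean(),Q[:,:2].mean(0),c,r)
E
```

```text
fork 48 253.29166666666666 171.875 [0.6147 0.2045 0.058 ]
pin 7 392.2857142857143 165.0 [ 0.6305 -0.1823  0.07  ]
handle 18 238.11111111111111 182.72222222222223 [0.574  0.2389 0.11  ]
cover flange (array([3208,  135,   28,   67,  289,  589,  488,  188,   63,   72,   66]), array([-0.01 ,  0.01 ,  0.03 ,  0.05 ,  0.054,  0.058,  0.062,  0.066,
        0.07 ,  0.08 ,  0.1  ,  0.12 ]))
1613 0.06119642137053424 [0.5421756  0.19512773] (0.5522541403770447, 0.19855976104736328) 0.07749217003583908
rim (array([3951,  296,  289,  129,   98,  113,  141,  129,   54,    2,    0]), array([-0.01 ,  0.01 ,  0.03 ,  0.05 ,  0.054,  0.058,  0.062,  0.066,
        0.07 ,  0.08 ,  0.1  ,  0.12 ]))
529 0.06333385822833719 [ 0.5596512  -0.17490591] (0.5645861625671387, -0.17793162167072296) 0.07220662385225296
```

View pics/c1.png

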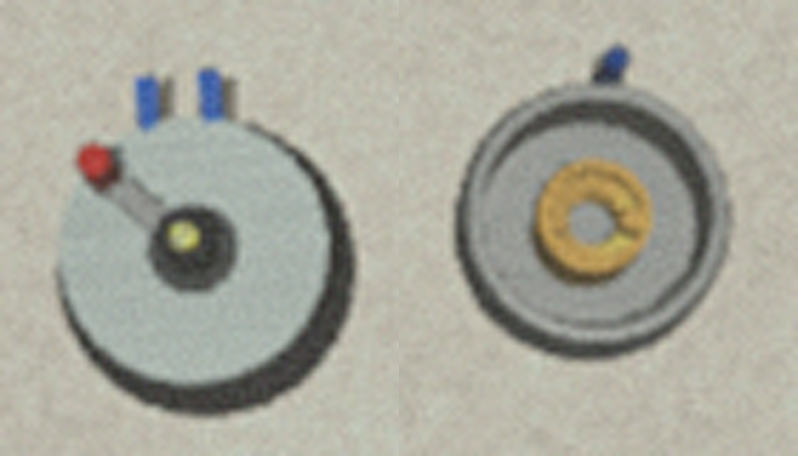

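Enlarged crop (5.7x). Left: flange centre at (196,250), bolt top (183,236), handle (96,160), prongs (148,102) and (211,94). Right: rim centre at (594,214), pin tip (617,55).

```bash
python3 - <<'E'
from h import *
f=lambda x,y,z,ox=222:atz('top',ox+(x+.5)/5.7-.5,155+(y+.5)/5.7-.5,z)
C=f(196,250,.061);B=f(183,236,.1);H=f(96,160,.11);F=f(179,98,.06)
for n,p in zip('CBHF',(C,B,H,F)):print(n,p.round(4))
Rm=f(195,214,.065,355);P=f(218,56,.075,355);print('rim',Rm.round(4),P.round(4),np.linalg.norm((P-Rm)[:2]))
an=lambda a:np.degrees(np.arctan2(a[1],a[0]))
print('handle',an(H-B),np.linalg.norm((H-B)[:2]),'fork',an(F-B),an(F-C),'pin',an(P-Rm))
# side view crops + side masks
p=cv2.imread('pics/side1.png')
a=cv2.resize(p[245:330,180:280],None,fx=4,fy=4,interpolation=cv2.INTER_CUBIC)
b=cv2.resize(p[165:250,245:345],None,fx=4,fy=4,interpolation=cv2.INTER_CUBIC)
cv2.imwrite('pics/c2.png',cv2.convertScaleAbs(np.hstack([a,b]),alpha=1.4))
q=env.get_obs(); print(R.from_quat(q['ee_rot']).as_matrix().round(3))
E
```

```text
C [0.5391 0.196  0.061 ]
B [0.5394 0.1977 0.1   ]
H [0.5742 0.2381 0.11  ]
F [0.6145 0.2051 0.06  ]
rim [ 0.5554 -0.1724  0.065 ] [ 0.6311 -0.1833  0.075 ] 0.07645672080378808
handle 49.25118856575244 0.05335949598284212 fork 5.650402585673383 6.879658286587179 pin -8.210086171646543
[[ 0.435 -0.901 -0.001]
 [-0.901 -0.435  0.002]
 [-0.002 -0.    -1.   ]]
```

View pics/c2.png

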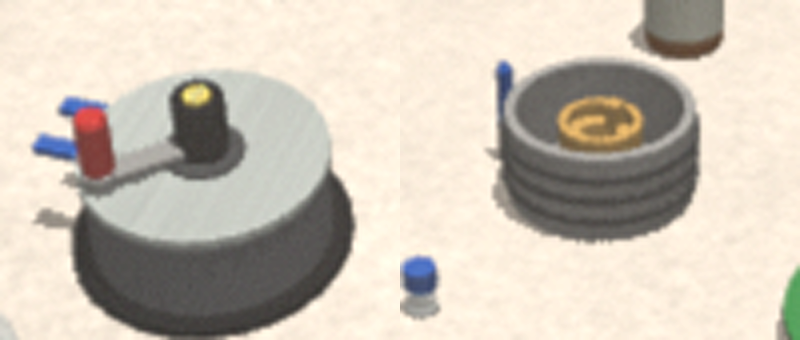

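Side crop: it agrees with the top view. The cover sits on the dark ring with its handle (92,145) near the fork, and the chamber is open with its pin at (505,90). I'll move above the cover.

Call:
{"method": "arm_command", "body": {
  "motion": [
    {"translation": [0.4, 1, 0], "roll": 0.2},
    {"translation": [0.4, 1, 0], "roll": 0.2},
    {"translation": [0.4, 1, 0], "roll": 0.2},
    {"translation": [0.4, 1, 0], "roll": 0.2},
    {"translation": [0.4, 1, 0], "roll": 0.2},
    {"translation": [0.4, 1, 0], "roll": 0.2},
    {"translation": [0.4, 1, 0], "roll": 0.2},
    {"translation": [0.4, 1, 0], "roll": 0.2},
    {"translation": [0.4, 1, 0], "roll": 0.2},
    {"translation": [0.4, 1, 0], "roll": 0.2},
    {"translation": [0.4, 1, 0], "roll": 0.2},
    {"translation": [0.4, 1, 0], "roll": 0.2},
    {"translation": [0.4, 1, 0], "roll": 0.2},
    {"translation": [0.4, 1, 0], "roll": 0.2},
    {"translation": [0.4, 1, 0], "roll": 0.2},
    {"translation": [0.4, 1, 0], "roll": 0.2},
    {"translation": [0.4, 1, 0], "roll": 0.2},
    {"translation": [0.4, 1, 0], "roll": 0.2},
    {"translation": [0.4, 1, 0], "roll": 0.2},
    {"translation": [0.4, 1, 0], "roll": 0.2}
  ],
  "fingers": 91.8
}}

```text
t: 2.1
tcp_pos: [0.4829, -0.0832, 0.2268]
ee_rot: [0.939, -0.343, 0.0, 0.0]
wrist_force: [0.6, -1.0, 0.0]
opening: 0.0917
```

Call:
{"method": "arm_command", "body": {
  "motion": [
    {"translation": [0.2, 1, 0], "roll": 0},
    {"translation": [0.2, 1, 0], "roll": 0},
    {"translation": [0.2, 1, 0], "roll": 0},
    {"translation": [0.2, 1, 0], "roll": 0},
    {"translation": [0.2, 1, 0], "roll": 0},
    {"translation": [0.2, 1, 0], "roll": 0},
    {"translation": [0.2, 1, 0], "roll": 0},
    {"translation": [0.2, 1, 0], "roll": 0},
    {"translation": [0.2, 1, 0], "roll": 0},
    {"translation": [0.2, 1, 0], "roll": 0},
    {"translation": [0.2, 1, 0], "roll": 0},
    {"translation": [0, 0.2, 0], "roll": 0},
    {"translation": [0, 0, 0], "roll": 0},
    {"translation": [0, 0, 0], "roll": 0},
    {"translation": [0, 0, 0], "roll": 0}
  ]
}}

```text
t: 3.6
tcp_pos: [0.5377, 0.193, 0.2266]
ee_rot: [0.939, -0.345, 0.0, 0.001]
wrist_force: [0.5, 0.4, -0.9]
opening: 0.0918
```

```bash
python3 - <<'E'
from h import *
p,d=grab('side','s2'); cv2.imwrite('pics/c3.png',cv2.convertScaleAbs(cv2.resize(p[180:320,150:310],None,fx=4,fy=4,interpolation=cv2.INTER_CUBIC),alpha=1.3))
q=env.get_obs(); m=R.from_quat(q['ee_rot']).as_matrix(); print(q['t'],q['tcp_pos'],np.degrees(np.arctan2(m[1,0],m[0,0])),q['joints'].round(2),q['wrist_force'])
c=env.get_calibration('side'); 
def pix(P):
    v=R.from_quat(c['orientation']).inv().apply(np.array(P)-c['origin']); return c['cx']+c['fx']*v[0]/-v[2], c['cy']-c['fy']*v[1]/-v[2]
for n,P in(('tcp',q['tcp_pos']),('bolt',[.5394,.1977,.1005]),('handle',[.5742,.2381,.11]),('pin',[.6311,-.1833,.076])):
    x,y=pix(P); print(n,x,y,(x-150+.5)*4,(y-180+.5)*4)
p1=cv2.cvtColor(cv2.imread('pics/side1.png'),cv2.COLOR_BGR2HSV)
E
```

```text
3.65 [0.53777764 0.19306904 0.22662534] -40.34551852980017 [ 0.24  0.45 -0.82  1.74  0.36  1.11 -1.4 ] [ 0.04239194 -0.2181465  -1.3723763 ]
tcp 224.86074553051753 215.77714643854037 301.44298212207013 145.10858575416148
bolt 229.49453380313622 267.8139902081365 319.9781352125449 353.25596083254595
handle 203.29606809708247 272.28445297730855 215.18427238832987 371.1378119092342
pin 271.15564088830934 179.91476718990347 486.62256355323734 1.6590687596138878
```

View pics/c3.png

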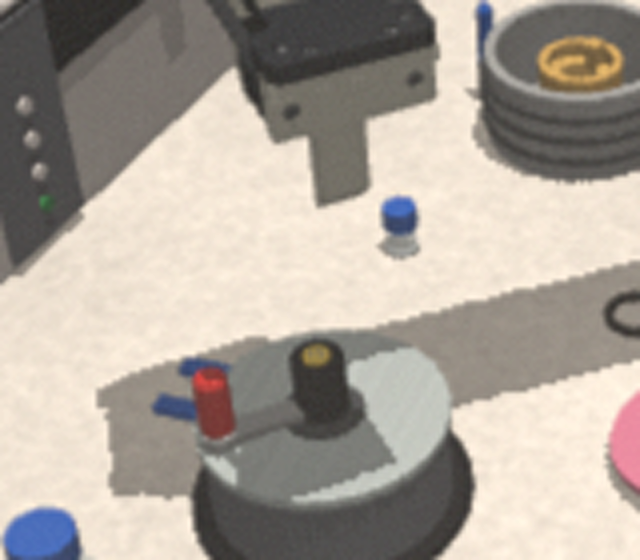

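Side crop: bolt top at (317,355) against (320,353) predicted, handle top (211,378) against (215,371), and pin top (485,5) against (487,2). The positions hold to within about 2 mm, so I'll descend and grip the hub.

Call:
{"method": "arm_command", "body": {
  "motion": [
    {"translation": [0.06, 0.18, -0.6], "roll": 0},
    {"translation": [0, 0, -0.8], "roll": 0},
    {"translation": [0, 0, -0.8], "roll": 0},
    {"translation": [0, 0, -0.8], "roll": 0},
    {"translation": [0, 0, -0.8], "roll": 0},
    {"translation": [0, 0, -0.8], "roll": 0},
    {"translation": [0, 0, -0.8], "roll": 0},
    {"translation": [0, 0, -0.5], "roll": 0},
    {"translation": [0, 0, -0.3], "roll": 0},
    {"translation": [0, 0, 0], "roll": 0},
    {"translation": [0, 0, 0], "roll": 0},
    {"translation": [0, 0, 0], "roll": 0}
  ]
}}

```text
t: 4.85
tcp_pos: [0.5399, 0.1995, 0.0727]
ee_rot: [0.939, -0.344, 0.001, -0.001]
wrist_force: [1.0, 0.6, -0.0]
opening: 0.0919
```

Call:
{"method": "arm_command", "body": {
  "motion": [
    {"translation": [0, 0, 0], "roll": 0},
    {"translation": [0, 0, 0], "roll": 0},
    {"translation": [0, 0, 0], "roll": 0},
    {"translation": [0, 0, 0], "roll": 0},
    {"translation": [0, 0, 0], "roll": 0},
    {"translation": [0, 0, 0], "roll": 0},
    {"translation": [0, 0, 0], "roll": 0},
    {"translation": [0, 0, 0], "roll": 0},
    {"translation": [0, 0, 0], "roll": 0},
    {"translation": [0, 0, 0], "roll": 0},
    {"translation": [0, 0, 0], "roll": 0},
    {"translation": [0, 0, 0], "roll": 0}
  ],
  "fingers": 10,
  "grip_force": 40
}}

```text
t: 6.05
tcp_pos: [0.5397, 0.1986, 0.0717]
ee_rot: [0.939, -0.344, 0.0, 0.0]
wrist_force: [2.8, -1.3, -1.0]
opening: 0.0271
```

Call:
{"method": "arm_command", "body": {
  "motion": [
    {"translation": [0, 0, 0.2], "roll": 0},
    {"translation": [0, 0, 0.3], "roll": 0},
    {"translation": [0, 0, 0.4], "roll": 0},
    {"translation": [0, 0, 0.5], "roll": 0},
    {"translation": [0, 0, 0.5], "roll": 0},
    {"translation": [0, 0, 0.5], "roll": 0},
    {"translation": [0, 0, 0.5], "roll": 0},
    {"translation": [0, 0, 0.5], "roll": 0},
    {"translation": [0, 0, 0.4], "roll": 0},
    {"translation": [0, 0, 0.2], "roll": 0},
    {"translation": [0, 0, 0], "roll": 0},
    {"translation": [0, 0, 0], "roll": 0},
    {"translation": [0, 0, 0], "roll": 0}
  ]
}}

```text
t: 7.35
tcp_pos: [0.5386, 0.1989, 0.171]
ee_rot: [0.939, -0.344, -0.001, 0.0]
wrist_force: [-0.6, 0.7, -6.8]
opening: 0.0273
```

```bash
python3 - <<'E'
from h import *
p,d=grab('side','s3'); cv2.imwrite('pics/c4.png',cv2.convertScaleAbs(cv2.resize(p[130:320,120:320],None,fx=3.5,fy=3.5,interpolation=cv2.INTER_CUBIC),alpha=1.3))
q=env.get_obs(); print(q['t'],q['tcp_pos'],q['wrist_force'],q['torque'],q['opening'])
E
```

```text
7.4 [0.53866639 0.19893558 0.17098928] [ 0.00875187 -0.25236945 -7.28466993] [ 0.01161705 -0.01911391  0.01908478] 0.027295272848369138
```

View pics/c4.png

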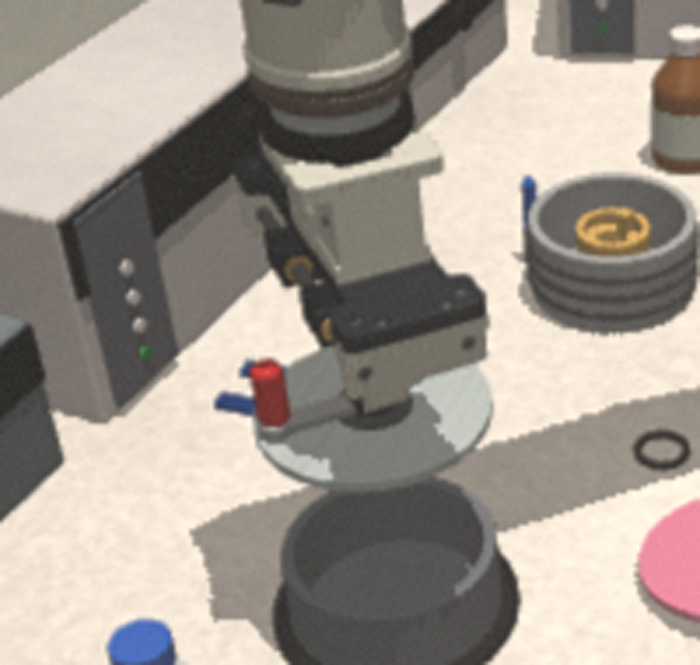

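The cover hangs level in the grip, about 0.73 kg, with the fork at (240,390) and the crank arm pointing at the camera. I'll carry it over the chamber and turn it −14.4°.

Call:
{"method": "arm_command", "body": {
  "motion": [
    {"translation": [0.04, -0.5, 0], "roll": -0.14},
    {"translation": [0.04, -0.8, 0], "roll": -0.14},
    {"translation": [0.04, -0.95, 0], "roll": -0.14},
    {"translation": [0.04, -0.95, 0], "roll": -0.14},
    {"translation": [0.04, -0.95, 0], "roll": -0.14},
    {"translation": [0.04, -0.95, 0], "roll": -0.14},
    {"translation": [0.04, -0.95, 0], "roll": -0.14},
    {"translation": [0.04, -0.95, 0], "roll": -0.14},
    {"translation": [0.04, -0.95, 0], "roll": -0.14},
    {"translation": [0.04, -0.95, 0], "roll": -0.14},
    {"translation": [0.04, -0.95, 0], "roll": -0.14},
    {"translation": [0.04, -0.95, 0], "roll": -0.14},
    {"translation": [0.04, -0.95, 0], "roll": -0.14},
    {"translation": [0.04, -0.95, 0], "roll": -0.14},
    {"translation": [0.04, -0.95, 0], "roll": -0.14},
    {"translation": [0.04, -0.8, 0], "roll": -0.14},
    {"translation": [0.04, -0.4, 0], "roll": -0.14},
    {"translation": [0, 0, 0], "roll": 0},
    {"translation": [0, 0, 0], "roll": 0},
    {"translation": [0, 0, 0], "roll": 0}
  ]
}}

```text
t: 9.4
tcp_pos: [0.5563, -0.1699, 0.1718]
ee_rot: [0.89, -0.457, -0.0, -0.001]
wrist_force: [-0.6, 0.8, -6.7]
opening: 0.0273
```

```bash
python3 - <<'E'
from h import *
pt,_=grab('top','t4'); ps,_=grab('side','s4')
a=cv2.resize(pt[145:235,345:430],None,fx=4.4,fy=4.4,interpolation=cv2.INTER_CUBIC)   # 374x396
b=cv2.resize(ps[130:229,235:340],None,fx=4,fy=4,interpolation=cv2.INTER_CUBIC)
cv2.imwrite('pics/c5.png',cv2.convertScaleAbs(np.hstack([a,b]),alpha=1.4)); print(a.shape,b.shape)
q=env.get_obs(); m=R.from_quat(q['ee_rot']).as_matrix(); print(q['t'],q['tcp_pos'],np.degrees(np.arctan2(m[1,0],m[0,0])),q['wrist_force'])
E
```

```text
(396, 374, 3) (396, 420, 3)
9.5 [ 0.55630339 -0.17033941  0.17182632] -54.36063767981036 [-1.26644287  0.28700299 -7.0510519 ]
```

View pics/c5.png

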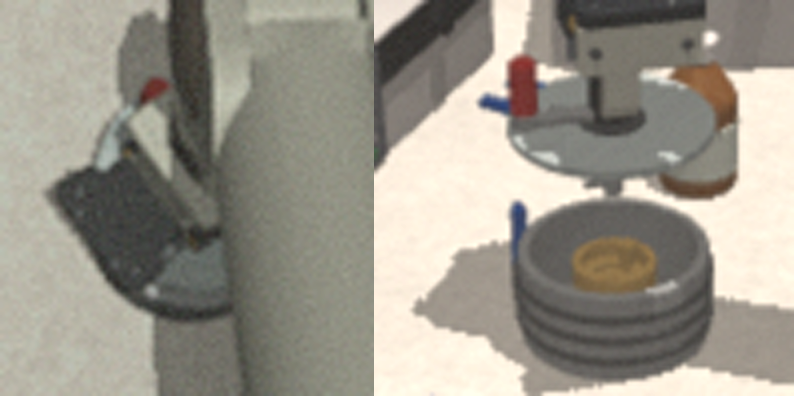

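Top view is hidden by the arm. Side crop: the cover hangs level over the chamber, with fork at (500,103) and pin at (518,215). I'll overlay the predicted outlines to check the alignment.

```bash
python3 - <<'E'
from h import *
c=env.get_calibration('side'); ps=cv2.convertScaleAbs(cv2.imread('pics/s4.png'),alpha=1.4)
S=6; x0,y0,x1,y1=243,138,335,236
im=cv2.resize(ps[y0:y1,x0:x1],None,fx=S,fy=S,interpolation=cv2.INTER_CUBIC)
def pix(P):
    v=R.from_quat(c['orientation']).inv().apply(np.array(P)-c['origin'])
    return np.stack([(c['cx']-c['fx']*v[:,0]/v[:,2]-x0+.5)*S,(c['cy']+c['fy']*v[:,1]/v[:,2]-y0+.5)*S],-1).astype(int)
t=np.linspace(0,2*np.pi,90)
def circ(cx,cy,z,r,col): cv2.polylines(im,[pix(np.stack([cx+r*np.cos(t),cy+r*np.sin(t),0*t+z],-1))],True,col,1)
circ(.5554,-.1724,.065,.064,(0,0,255)); circ(.6311-.0015,-.183,.076,.003,(0,0,255))
X,Y,Z=.5563,-.1703,.1551
circ(X,Y,Z+.006,.066,(0,255,0)); 
a=np.radians(-7.8); ca,sa=np.cos(a),np.sin(a)
for s in(-1,1):
    for e in(.010,):
        L=np.array([[X+r*ca-s*e*sa,Y+r*sa+s*e*ca,Z+.006] for r in(.062,.088)]); cv2.polylines(im,[pix(L)],False,(0,255,255),1)
cv2.imwrite('pics/c6.png',im)
E
```

```text
(no output)
```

View pics/c6.png

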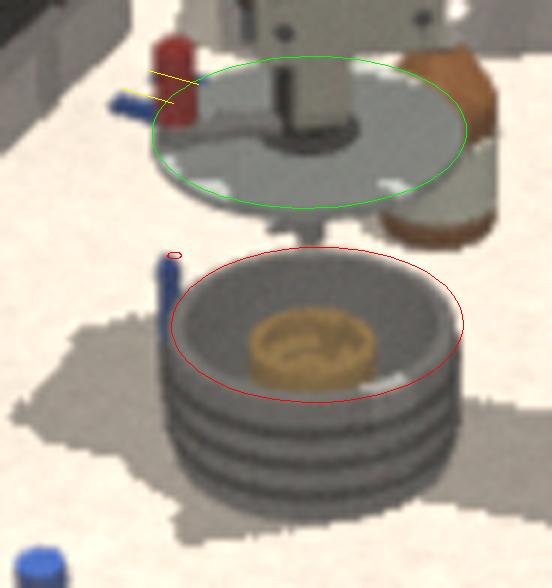

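Overlay: the cover matches the green outline, and the chamber sits about 1 px left of the red one (about 2 mm, towards +x). That puts the chamber at about (0.5565,−0.171), and the TCP is within 1 mm of it. I'll lower to just above the rim.

Call:
{"method": "arm_command", "body": {
  "motion": [
    {"translation": [0, -0.04, -0.2], "roll": 0},
    {"translation": [0, 0, -0.4], "roll": 0},
    {"translation": [0, 0, -0.4], "roll": 0},
    {"translation": [0, 0, -0.4], "roll": 0},
    {"translation": [0, 0, -0.4], "roll": 0},
    {"translation": [0, 0, -0.4], "roll": 0},
    {"translation": [0, 0, -0.3], "roll": 0},
    {"translation": [0, 0, -0.2], "roll": 0},
    {"translation": [0, 0, -0.1], "roll": 0},
    {"translation": [0, 0, 0], "roll": 0},
    {"translation": [0, 0, 0], "roll": 0},
    {"translation": [0, 0, 0], "roll": 0}
  ]
}}

```text
t: 10.7
tcp_pos: [0.5564, -0.1732, 0.1023]
ee_rot: [0.889, -0.458, 0.0, -0.0]
wrist_force: [-1.0, 0.8, -4.9]
opening: 0.0272
```

```bash
python3 - <<'E'
from h import *
ps,_=grab('side','s5')
b=cv2.resize(ps[140:240,235:340],None,fx=6,fy=6,interpolation=cv2.INTER_CUBIC)
cv2.imwrite('pics/c7.png',cv2.convertScaleAbs(b,alpha=1.4))
q=env.get_obs(); print(q['t'],q['tcp_pos'],q['wrist_force'],q['torque'])
E
```

```text
10.75 [ 0.5564302  -0.17315584  0.1022357 ] [-2.22134963 -0.8881712  -3.65876859] [0.09850006 0.31497267 0.02224814]
```

View pics/c7.png

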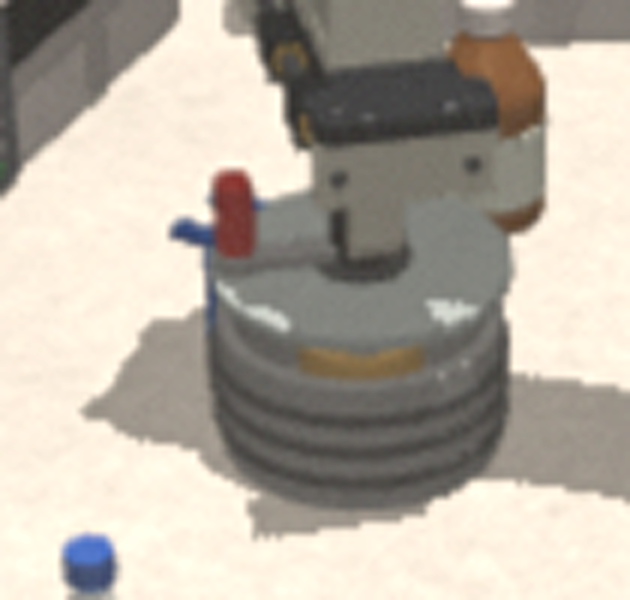

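Side crop: the cover is level over the chamber, about 20 mm up, centred within about 1 mm (212–512 against 210–508). The fork is over the pin at (210,240). I'll lower gently with a small correction.

Call:
{"method": "arm_command", "body": {
  "motion": [
    {"translation": [0.04, 0.05, -0.05], "roll": 0},
    {"translation": [0, 0, -0.1], "roll": 0},
    {"translation": [0, 0, -0.1], "roll": 0},
    {"translation": [0, 0, -0.1], "roll": 0},
    {"translation": [0, 0, -0.1], "roll": 0},
    {"translation": [0, 0, -0.05], "roll": 0},
    {"translation": [0, 0, 0], "roll": 0},
    {"translation": [0, 0, 0], "roll": 0}
  ]
}}

```text
t: 11.55
tcp_pos: [0.5574, -0.1718, 0.0893]
ee_rot: [0.889, -0.458, 0.0, -0.0]
wrist_force: [1.0, -1.5, -4.7]
opening: 0.0272
```

Call:
{"method": "arm_command", "body": {
  "motion": [
    {"translation": [0, 0, -0.05], "roll": 0},
    {"translation": [0, 0, -0.05], "roll": 0},
    {"translation": [0, 0, -0.05], "roll": 0},
    {"translation": [0, 0, -0.05], "roll": 0},
    {"translation": [0, 0, 0], "roll": 0},
    {"translation": [0, 0, 0], "roll": 0}
  ]
}}

```text
t: 12.15
tcp_pos: [0.5573, -0.1718, 0.0843]
ee_rot: [0.889, -0.458, 0.0, -0.0]
wrist_force: [1.1, -1.0, -5.0]
opening: 0.0272
```

Call:
{"method": "arm_command", "body": {
  "motion": [
    {"translation": [0, 0, -0.04], "roll": 0},
    {"translation": [0, 0, -0.04], "roll": 0},
    {"translation": [0, 0, -0.03], "roll": 0},
    {"translation": [0, 0, 0], "roll": 0},
    {"translation": [0, 0, 0], "roll": 0}
  ]
}}

```text
t: 12.65
tcp_pos: [0.5573, -0.1718, 0.0817]
ee_rot: [0.889, -0.458, 0.0, -0.0]
wrist_force: [0.6, -0.3, -0.2]
opening: 0.027
```

Call:
{"method": "arm_command", "body": {
  "motion": [
    {"translation": [0, 0, -0.04], "roll": 0},
    {"translation": [0, 0, -0.03], "roll": 0},
    {"translation": [0, 0, 0], "roll": 0},
    {"translation": [0, 0, 0], "roll": 0}
  ]
}}

```text
t: 13.05
tcp_pos: [0.5573, -0.1719, 0.0816]
ee_rot: [0.889, -0.458, 0.0, 0.0]
wrist_force: [-4.3, 0.9, 13.2]
opening: 0.0272
```

```bash
python3 - <<'E'
from h import *
ps,_=grab('side','s6')
b=cv2.resize(ps[140:240,235:340],None,fx=6,fy=6,interpolation=cv2.INTER_CUBIC)
cv2.imwrite('pics/c8.png',cv2.convertScaleAbs(b,alpha=1.4))
q=env.get_obs(); print(q['t'],q['tcp_pos'],q['wrist_force'],q['torque'])
E
```

```text
13.1 [ 0.55733507 -0.17182482  0.08158249] [-3.91225927  0.32819487 12.65696447] [ 0.06437082  1.0458587  -0.0187138 ]
```

View pics/c8.png

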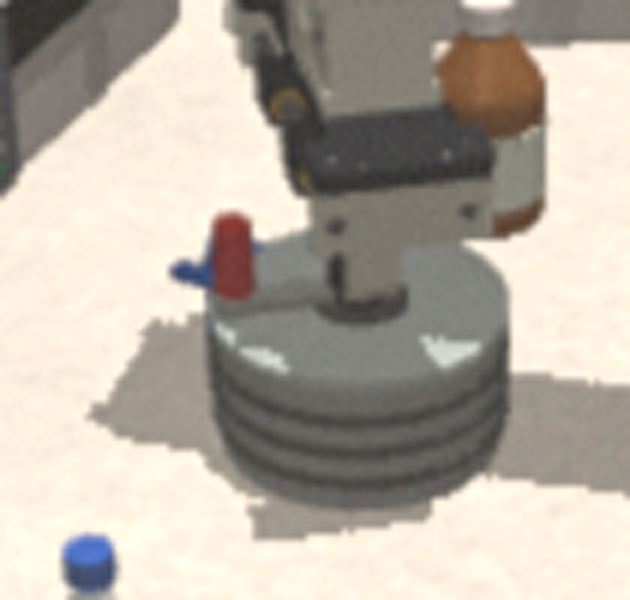

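Contact came at TCP z 0.0816, just where full seating was expected (0.0817). The crop shows the cover level and flush, with the fork at the pin (200,270). I'll unload, release and rise.

Call:
{"method": "arm_command", "body": {
  "motion": [
    {"translation": [0, 0, 0.06], "roll": 0},
    {"translation": [0, 0, 0], "roll": 0},
    {"translation": [0, 0, 0], "roll": 0}
  ]
}}

```text
t: 13.4
tcp_pos: [0.5572, -0.1718, 0.0817]
ee_rot: [0.889, -0.458, 0.0, 0.0]
wrist_force: [-1.3, -0.5, 5.9]
opening: 0.0269
```

Call:
{"method": "arm_command", "body": {
  "motion": [
    {"translation": [0, 0, 0], "roll": 0},
    {"translation": [0, 0, 0], "roll": 0},
    {"translation": [0, 0, 0], "roll": 0},
    {"translation": [0, 0, 0], "roll": 0},
    {"translation": [0, 0, 0], "roll": 0},
    {"translation": [0, 0, 0], "roll": 0}
  ],
  "fingers": 60
}}

```text
t: 14.0
tcp_pos: [0.5571, -0.1718, 0.0811]
ee_rot: [0.889, -0.458, -0.0, -0.0]
wrist_force: [0.6, 0.2, -0.1]
opening: 0.0599
```

Call:
{"method": "arm_command", "body": {
  "motion": [
    {"translation": [0, 0, 0.4], "roll": 0},
    {"translation": [0, 0, 0.6], "roll": 0},
    {"translation": [0, 0, 0.6], "roll": 0},
    {"translation": [0, 0, 0.6], "roll": 0},
    {"translation": [0, 0, 0.6], "roll": 0},
    {"translation": [0, 0, 0.6], "roll": 0},
    {"translation": [-0.8, 0.6, 0.6], "roll": 0},
    {"translation": [-1, 0.8, 0], "roll": 0},
    {"translation": [-1, 0.8, 0], "roll": 0},
    {"translation": [-1, 0.8, 0], "roll": 0},
    {"translation": [-1, 1, 0], "roll": 0},
    {"translation": [-1, 1, 0], "roll": 0},
    {"translation": [0, 0, 0], "roll": 0},
    {"translation": [0, 0, 0], "roll": 0}
  ]
}}

```text
t: 15.4
tcp_pos: [0.4124, -0.0469, 0.1821]
ee_rot: [0.889, -0.457, 0.001, 0.001]
wrist_force: [0.3, 0.0, 0.4]
opening: 0.06
```

```bash
python3 - <<'E'
from h import *
ps,ds=grab('side','s7');pt,dt=grab('top','t7')
a=cv2.resize(pt[155:235,350:430],None,fx=5,fy=5,interpolation=cv2.INTER_CUBIC)
b=cv2.resize(ps[160:240,245:325],None,fx=5,fy=5,interpolation=cv2.INTER_CUBIC)
cv2.imwrite('pics/c9.png',cv2.convertScaleAbs(np.hstack([a,b]),alpha=1.5))
q=env.get_obs(); print(q['t'],q['tcp_pos'],q['wrist_force'],q['opening'])
u,v=np.meshgrid(range(640),range(480))
for n,d in(('top',dt),('side',ds)):
    P=w(n,u,v,d); s=(np.hypot(P[...,0]-.5573,P[...,1]+.1719)<.02)&(P[...,2]>.09)&(P[...,2]<.15)
    print(n,s.sum(),np.sort(P[s][:,2])[::-max(1,s.sum()//12)].round(4))
E
```

```text
15.5 [ 0.41328694 -0.04755071  0.18192274] [ 0.65063559 -0.80374294 -0.04678504] 0.059902459350770244
top 94 [0.1396 0.1353 0.1319 0.1244 0.1173 0.1146 0.1128 0.1104 0.1092 0.1079
 0.1066 0.1038 0.0981 0.0918]
side 146 [0.1333 0.131  0.1257 0.1172 0.1111 0.1086 0.1076 0.1065 0.1041 0.1006
 0.0972 0.094  0.0906]
```

View pics/c9.png

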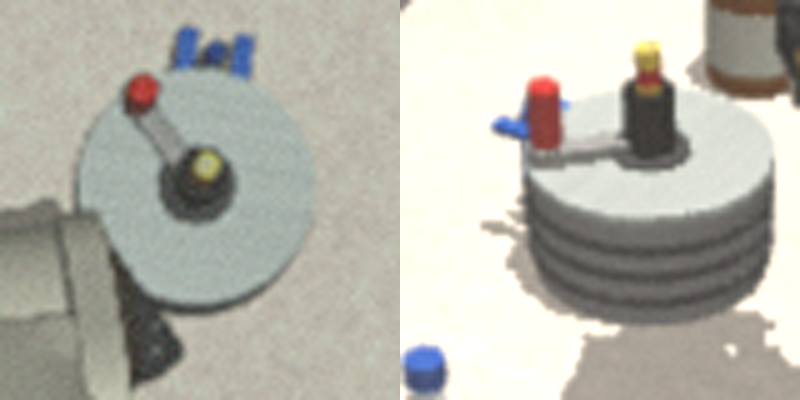

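Crop: the cover is seated and level, with the pin at (216,52) between the two prongs. Bolt top is at about z 0.132 (depth about 3 mm), and the handle is at (142,92) in the top view. Now I'll work out the handle position and set up a bolt tracker.

```bash
cat >> h.py <<'E'
AX=np.array([.5573,-.1719])
def track(tag):
    for n in('side','top'):
        p,d=grab(n,tag+n); c=env.get_calibration(n)
        v=R.from_quat(c['orientation']).inv().apply(np.array([*AX,.12])-c['origin'])
        u0,v0=int(c['cx']-c['fx']*v[0]/v[2]),int(c['cy']+c['fy']*v[1]/v[2])
        s=np.s_[v0-14:v0+10,u0-7:u0+8]; hsv=cv2.cvtColor(p[s],cv2.COLOR_BGR2HSV).astype(int)
        m=(hsv[...,0]>18)&(hsv[...,0]<38)&(hsv[...,1]>110)&(hsv[...,2]>60)
        ys,xs=np.nonzero(m)
        if len(xs)<3: print(n,'hidden',len(xs)); continue
        P=w(n,xs+u0-7,ys+v0-14,d[s][ys,xs]); 
        print(n,len(xs),'px top row',ys.min()+v0-14,'mean',(xs.mean()+u0-7).round(1),(ys.mean()+v0-14).round(2),'z med',np.median(P[:,2]).round(4))
    q=env.get_obs(); print(q['t'],q['tcp_pos'].round(4),q['wrist_force'].round(1),q['opening'])
E
python3 - <<'E'
from h import *
f=lambda x,y,z:atz('top',350+(x+.5)/5-.5,155+(y+.5)/5-.5,z)
B=f(206,165,.132);H=f(142,92,.12); D=(H-B)[:2]; print(B,H,np.linalg.norm(D),np.degrees(np.arctan2(D[1],D[0])))
Pn=f(216,50,.075); print(Pn)
track('a')
E
```

```text
[ 0.55572647 -0.17130637  0.132     ] [ 0.59772194 -0.13854052  0.12      ] 0.05326555689372593 37.962190550348886
[ 0.63053965 -0.18319315  0.075     ]
side 23 px top row 169 mean 294.4 172.13 z med 0.1288
top hidden 2
15.6 [ 0.4131 -0.0475  0.1815] [0.  0.1 0.3] 0.060409859492207355
```

Call:
{"method": "arm_command", "body": {
  "motion": [
    {"translation": [0.94, -0.46, 0], "roll": 0},
    {"translation": [0.94, -0.46, 0], "roll": 0},
    {"translation": [0.94, -0.46, 0], "roll": 0},
    {"translation": [0.94, -0.46, 0], "roll": 0},
    {"translation": [0.94, -0.46, 0], "roll": 0},
    {"translation": [0.94, -0.46, 0], "roll": 0},
    {"translation": [0.94, -0.46, 0], "roll": 0},
    {"translation": [0.94, -0.46, 0], "roll": 0},
    {"translation": [0, 0, 0], "roll": 0},
    {"translation": [0, 0, -0.6], "roll": 0},
    {"translation": [0, 0, -0.8], "roll": 0},
    {"translation": [0, 0, -0.8], "roll": 0},
    {"translation": [0, 0, -0.8], "roll": 0},
    {"translation": [0, 0, -0.6], "roll": 0},
    {"translation": [0, 0, -0.2], "roll": 0},
    {"translation": [0, 0, 0], "roll": 0},
    {"translation": [0, 0, 0], "roll": 0}
  ]
}}

```text
t: 17.3
tcp_pos: [0.6006, -0.1387, 0.0868]
ee_rot: [0.889, -0.458, 0.0, -0.0]
wrist_force: [0.3, 0.7, -0.1]
opening: 0.0603
```

Call:
{"method": "arm_command", "body": {
  "motion": [
    {"translation": [0, 0, 0], "roll": 0},
    {"translation": [0, 0, 0], "roll": 0},
    {"translation": [0, 0, 0], "roll": 0},
    {"translation": [0, 0, 0], "roll": 0},
    {"translation": [0, 0, 0], "roll": 0},
    {"translation": [0, 0, 0], "roll": 0},
    {"translation": [0, 0, 0], "roll": 0}
  ],
  "fingers": 5,
  "grip_force": 25
}}

```text
t: 18.0
tcp_pos: [0.6003, -0.139, 0.0863]
ee_rot: [0.889, -0.458, 0.0, 0.0]
wrist_force: [0.8, -0.0, 1.3]
opening: 0.0172
```

```bash
python3 -c "
from h import *
track('b')"
```

```text
side hidden 1
top hidden 0
18.1 [ 0.6003 -0.139   0.0863] [-0.6  0.1  1.1] 0.017441022236586324
```

Call:
{"method": "arm_command", "body": {
  "motion": [
    {"translation": [-0.257, 0.285, 0], "roll": -0.5},
    {"translation": [-0.302, 0.236, 0], "roll": -0.5},
    {"translation": [-0.339, 0.18, 0], "roll": -0.5},
    {"translation": [-0.365, 0.118, 0], "roll": -0.5},
    {"translation": [0, 0, 0], "roll": 0},
    {"translation": [0, 0, 0], "roll": 0},
    {"translation": [0, 0, 0], "roll": 0}
  ]
}}

```text
t: 18.8
tcp_pos: [0.5688, -0.1181, 0.0863]
ee_rot: [0.837, -0.548, -0.0, -0.0]
wrist_force: [-0.6, 0.9, 2.2]
opening: 0.0174
```

```bash
python3 -c "
from h import *
track('c')"
```

```text
side hidden 0
top hidden 0
18.9 [ 0.5689 -0.1181  0.0863] [-1.6  0.6  1.6] 0.017572255163791316
```

Call:
{"method": "arm_command", "body": {
  "motion": [
    {"translation": [0, 0, 0], "roll": 0},
    {"translation": [0, 0, 0], "roll": 0},
    {"translation": [0, 0, 0], "roll": 0},
    {"translation": [0, 0, 0.6], "roll": 0},
    {"translation": [0, 0, 0.8], "roll": 0},
    {"translation": [0, 0, 0.8], "roll": 0},
    {"translation": [0, 0, 0.8], "roll": 0},
    {"translation": [0, 0, 0.4], "roll": 0},
    {"translation": [0, 0, 0], "roll": 0}
  ],
  "fingers": 40
}}

```text
t: 19.8
tcp_pos: [0.5699, -0.1186, 0.1735]
ee_rot: [0.836, -0.548, 0.002, -0.001]
wrist_force: [-0.6, 0.1, -0.7]
opening: 0.0404
```

```bash
python3 -c "
from h import *
track('d')"
```

```text
side 21 px top row 169 mean 294.1 173.48 z med 0.1259
top hidden 0
19.9 [ 0.5683 -0.1185  0.1711] [-0.2  0.5 -0.5] 0.04006093374657692
```

Call:
{"method": "arm_command", "body": {
  "motion": [
    {"translation": [0, 0, -0.8], "roll": 0},
    {"translation": [0, 0, -1], "roll": 0},
    {"translation": [0, 0, -1], "roll": 0},
    {"translation": [0, 0, -0.6], "roll": 0},
    {"translation": [0, 0, 0], "roll": 0}
  ]
}}

```text
t: 20.4
tcp_pos: [0.5664, -0.1179, 0.0834]
ee_rot: [0.836, -0.548, -0.003, 0.001]
wrist_force: [-0.1, -0.3, -0.2]
opening: 0.04
```

Call:
{"method": "arm_command", "body": {
  "motion": [
    {"translation": [0, 0, 0], "roll": 0},
    {"translation": [0, 0, 0], "roll": 0},
    {"translation": [0, 0, 0], "roll": 0},
    {"translation": [0, 0, 0], "roll": 0},
    {"translation": [-0.38, 0.053, 0], "roll": 0},
    {"translation": [-0.384, -0.013, 0], "roll": 0},
    {"translation": [0, 0, 0], "roll": 0},
    {"translation": [0, 0, 0], "roll": 0}
  ],
  "fingers": 5
}}

```text
t: 21.2
tcp_pos: [0.5486, -0.1173, 0.0871]
ee_rot: [0.836, -0.548, 0.0, 0.0]
wrist_force: [-1.1, 0.6, 6.9]
opening: 0.0172
```

Call:
{"method": "arm_command", "body": {
  "motion": [
    {"translation": [0, 0, 0], "roll": 0},
    {"translation": [0, 0, 0], "roll": 0},
    {"translation": [0, 0, 0], "roll": 0},
    {"translation": [0, 0, 0.6], "roll": 0},
    {"translation": [0, 0, 0.8], "roll": 0},
    {"translation": [0, 0, 0.8], "roll": 0},
    {"translation": [0, 0, 0.8], "roll": 0},
    {"translation": [0, 0, 0.4], "roll": 0},
    {"translation": [0, 0, 0], "roll": 0}
  ],
  "fingers": 40
}}

```text
t: 22.1
tcp_pos: [0.5506, -0.1176, 0.1732]
ee_rot: [0.836, -0.548, 0.002, -0.0]
wrist_force: [-0.2, 0.4, 0.5]
opening: 0.04
```

```bash
python3 -c "
from h import *
track('e')"
```

```text
side 20 px top row 169 mean 294.1 173.7 z med 0.1261
top hidden 0
22.2 [ 0.5491 -0.1175  0.171 ] [ 0.3 -1.  -0.5] 0.04007918411049014
```

Call:
{"method": "arm_command", "body": {
  "motion": [
    {"translation": [0, 0, -0.8], "roll": 0},
    {"translation": [0, 0, -1], "roll": 0},
    {"translation": [0, 0, -0.9], "roll": 0},
    {"translation": [0, 0, -0.5], "roll": 0},
    {"translation": [0, 0, -0.1], "roll": 0},
    {"translation": [0, 0, 0], "roll": 0}
  ]
}}

```text
t: 22.8
tcp_pos: [0.5492, -0.1171, 0.0883]
ee_rot: [0.836, -0.548, -0.001, 0.0]
wrist_force: [0.5, -0.3, 0.1]
opening: 0.0398
```

Call:
{"method": "arm_command", "body": {
  "motion": [
    {"translation": [0, 0, 0], "roll": 0},
    {"translation": [0, 0, 0], "roll": 0},
    {"translation": [0, 0, 0], "roll": 0},
    {"translation": [0, 0, 0], "roll": 0},
    {"translation": [-0.375, -0.08, 0], "roll": 0},
    {"translation": [-0.356, -0.144, 0], "roll": 0},
    {"translation": [0, 0, 0], "roll": 0},
    {"translation": [0, 0, 0], "roll": 0}
  ],
  "fingers": 5
}}

```text
t: 23.6
tcp_pos: [0.5302, -0.1236, 0.0894]
ee_rot: [0.836, -0.549, 0.0, 0.0]
wrist_force: [-1.2, 1.3, 6.3]
opening: 0.0173
```

Call:
{"method": "arm_command", "body": {
  "motion": [
    {"translation": [0, 0, 0], "roll": 0},
    {"translation": [0, 0, 0], "roll": 0},
    {"translation": [0, 0, 0], "roll": 0},
    {"translation": [0, 0, 0.6], "roll": 0},
    {"translation": [0, 0, 0.8], "roll": 0},
    {"translation": [0, 0, 0.8], "roll": 0},
    {"translation": [0, 0, 0.8], "roll": 0},
    {"translation": [0, 0, 0.4], "roll": 0},
    {"translation": [0, 0, 0], "roll": 0}
  ],
  "fingers": 40
}}

```text
t: 24.5
tcp_pos: [0.5324, -0.1232, 0.1757]
ee_rot: [0.836, -0.548, 0.002, -0.0]
wrist_force: [0.7, -0.3, -0.3]
opening: 0.04
```

```bash
python3 -c "
from h import *
track('f')"
```

```text
side 12 px top row 172 mean 294.3 173.92 z med 0.1206
top hidden 0
24.6 [ 0.5308 -0.1231  0.1735] [-0.1 -0.3  0.3] 0.03968675364288016
```

Bolt-top row went from 169 to 172, so it looks like the drop. I'll confirm with column profiles.

```bash
python3 -c "
from h import *
for t in 'adef':
    p=cv2.imread(f'pics/{t}side.png')[164:186,293:296].mean(1).astype(int)
    print(t,[tuple(x) for x in p.tolist()])
"
```

```text
a [(162, 175, 185), (163, 175, 186), (165, 177, 188), (163, 177, 187), (117, 164, 177), (89, 159, 174), (70, 131, 146), (52, 98, 114), (46, 89, 104), (47, 87, 104), (40, 58, 90), (39, 42, 88), (39, 44, 90), (44, 68, 98), (46, 72, 87), (41, 51, 57), (39, 41, 43), (37, 39, 41), (38, 40, 42), (38, 40, 43), (38, 41, 43), (41, 42, 44)]
d [(162, 175, 185), (163, 175, 185), (164, 176, 187), (141, 163, 173), (85, 116, 129), (53, 96, 112), (47, 87, 101), (45, 85, 98), (44, 84, 98), (42, 70, 94), (39, 49, 85), (36, 39, 83), (39, 47, 86), (44, 78, 97), (46, 79, 92), (40, 52, 58), (37, 40, 41), (38, 40, 41), (37, 39, 42), (36, 39, 41), (37, 39, 41), (38, 40, 42)]
e [(160, 173, 182), (162, 174, 184), (162, 174, 184), (131, 147, 157), (84, 106, 115), (58, 92, 105), (46, 85, 99), (44, 84, 97), (44, 83, 98), (40, 62, 91), (39, 45, 85), (37, 40, 83), (39, 50, 88), (45, 80, 98), (43, 73, 85), (39, 49, 55), (35, 38, 40), (38, 39, 42), (37, 40, 42), (39, 41, 42), (37, 37, 41), (36, 39, 42)]
f [(77, 85, 88), (78, 85, 89), (76, 84, 87), (71, 78, 82), (71, 77, 81), (98, 107, 113), (122, 142, 152), (87, 108, 117), (60, 93, 105), (49, 87, 101), (45, 84, 98), (47, 85, 100), (42, 68, 94), (41, 49, 87), (39, 41, 73), (39, 41, 51), (36, 39, 41), (38, 39, 42), (37, 39, 42), (37, 39, 45), (38, 41, 71), (40, 43, 88)]
```

The column profiles confirm the drop. The top edge went 168→171 and the red stripe sank into the hub, about 9–10 mm. It happened somewhere between handle angles 98° and 118°. Now I'll regrip and turn clockwise.

Call:
{"method": "arm_command", "body": {
  "motion": [
    {"translation": [0, 0, -0.8], "roll": 0},
    {"translation": [0, 0, -1], "roll": 0},
    {"translation": [0, 0, -0.9], "roll": 0},
    {"translation": [0, 0, -0.5], "roll": 0},
    {"translation": [0, 0, -0.15], "roll": 0},
    {"translation": [0, 0, 0], "roll": 0}
  ]
}}

```text
t: 25.2
tcp_pos: [0.5308, -0.1226, 0.0894]
ee_rot: [0.836, -0.548, -0.001, 0.0]
wrist_force: [-0.3, 0.8, 0.2]
opening: 0.0398
```

Call:
{"method": "arm_command", "body": {
  "motion": [
    {"translation": [0, 0, 0], "roll": 0},
    {"translation": [0, 0, 0], "roll": 0},
    {"translation": [0, 0, 0], "roll": 0},
    {"translation": [0, 0, 0], "roll": 0},
    {"translation": [0.352, 0.153, 0], "roll": 0},
    {"translation": [0.373, 0.09, 0], "roll": 0},
    {"translation": [0.383, 0.023, 0], "roll": 0},
    {"translation": [0.382, -0.043, 0], "roll": 0},
    {"translation": [0.368, -0.109, 0], "roll": 0},
    {"translation": [0, 0, 0], "roll": 0},
    {"translation": [0, 0, 0], "roll": 0}
  ],
  "fingers": 5,
  "grip_force": 30
}}

```text
t: 26.3
tcp_pos: [0.5795, -0.1207, 0.0906]
ee_rot: [0.836, -0.549, 0.001, -0.0]
wrist_force: [0.8, -0.7, 5.7]
opening: 0.0171
```

Call:
{"method": "arm_command", "body": {
  "motion": [
    {"translation": [0.344, -0.171, 0], "roll": 0},
    {"translation": [0.309, -0.228, 0], "roll": 0},
    {"translation": [0.264, -0.279, 0], "roll": 0},
    {"translation": [0.212, -0.32, 0], "roll": 0},
    {"translation": [0.153, -0.352, 0], "roll": 0},
    {"translation": [0.09, -0.373, 0], "roll": 0},
    {"translation": [0.023, -0.383, 0], "roll": 0},
    {"translation": [-0.043, -0.382, 0], "roll": 0},
    {"translation": [-0.109, -0.368, 0], "roll": 0},
    {"translation": [-0.171, -0.344, 0], "roll": 0},
    {"translation": [0, 0, 0], "roll": 0},
    {"translation": [0, 0, 0], "roll": 0}
  ]
}}

```text
t: 27.5
tcp_pos: [0.6046, -0.2005, 0.0906]
ee_rot: [0.836, -0.549, 0.0, 0.0]
wrist_force: [-2.1, 0.1, 7.4]
opening: 0.017
```

```bash
python3 -c "
from h import *
track('g')
p=cv2.imread('pics/gside.png')[164:186,293:296].mean(1).astype(int); print(p.tolist())"
```

```text
side 14 px top row 174 mean 294.2 175.43 z med 0.1165
top hidden 0
27.6 [ 0.6048 -0.2002  0.0906] [-1.7 -0.2  6.4] 0.017339948680191824
[[68, 73, 76], [74, 82, 84], [77, 85, 88], [79, 86, 90], [89, 97, 102], [148, 159, 168], [162, 174, 185], [161, 173, 184], [104, 126, 135], [98, 140, 149], [75, 126, 139], [53, 99, 113], [46, 90, 105], [47, 85, 104], [40, 55, 79], [40, 43, 53], [37, 38, 40], [37, 40, 41], [38, 41, 43], [37, 40, 41], [36, 38, 41], [37, 40, 41]]
```

Call:
{"method": "arm_command", "body": {
  "motion": [
    {"translation": [-0.228, -0.309, 0], "roll": 0},
    {"translation": [-0.279, -0.264, 0], "roll": 0},
    {"translation": [-0.32, -0.212, 0], "roll": 0},
    {"translation": [-0.352, -0.153, 0], "roll": 0},
    {"translation": [-0.373, -0.09, 0], "roll": 0},
    {"translation": [-0.383, -0.023, 0], "roll": 0},
    {"translation": [-0.382, 0.043, 0], "roll": 0},
    {"translation": [-0.368, 0.109, 0], "roll": 0},
    {"translation": [-0.344, 0.171, 0], "roll": 0},
    {"translation": [-0.309, 0.228, 0], "roll": 0},
    {"translation": [0, 0, 0], "roll": 0}
  ]
}}

```text
t: 28.7
tcp_pos: [0.5207, -0.212, 0.0906]
ee_rot: [0.836, -0.548, 0.0, -0.0]
wrist_force: [0.8, 2.3, 6.9]
opening: 0.0174
```

Call:
{"method": "arm_command", "body": {
  "motion": [
    {"translation": [-0.264, 0.279, 0], "roll": 0},
    {"translation": [-0.212, 0.32, 0], "roll": 0},
    {"translation": [-0.153, 0.352, 0], "roll": 0},
    {"translation": [-0.09, 0.373, 0], "roll": 0},
    {"translation": [0, 0, 0], "roll": 0},
    {"translation": [0, 0, 0], "roll": 0}
  ]
}}

```text
t: 29.3
tcp_pos: [0.5033, -0.179, 0.0905]
ee_rot: [0.836, -0.548, 0.001, -0.0]
wrist_force: [0.7, 0.8, 8.3]
opening: 0.0174
```

```bash
python3 -c "
from h import *
track('i')
p=cv2.imread('pics/iside.png')[164:186,293:296].mean(1).astype(int); print(p.tolist())"
```

```text
side 20 px top row 174 mean 294.2 176.25 z med 0.1138
top hidden 0
29.4 [ 0.5033 -0.1793  0.0906] [-0.2  1.5  8. ] 0.017170977211743706
[[161, 174, 183], [162, 175, 185], [162, 174, 184], [163, 175, 186], [160, 173, 183], [160, 172, 183], [159, 171, 182], [162, 174, 184], [162, 175, 186], [118, 142, 153], [70, 107, 121], [52, 95, 111], [48, 88, 104], [48, 86, 100], [44, 73, 85], [39, 49, 56], [36, 40, 41], [38, 40, 43], [37, 40, 41], [38, 40, 42], [36, 39, 41], [37, 40, 43]]
```

Call:
{"method": "arm_command", "body": {
  "motion": [
    {"translation": [-0.023, 0.383, 0], "roll": 0},
    {"translation": [0.043, 0.382, 0], "roll": 0},
    {"translation": [0.109, 0.368, 0], "roll": 0},
    {"translation": [0.171, 0.344, 0], "roll": 0},
    {"translation": [0.228, 0.309, 0], "roll": 0},
    {"translation": [0.279, 0.264, 0], "roll": 0},
    {"translation": [0.32, 0.212, 0], "roll": 0},
    {"translation": [0.352, 0.153, 0], "roll": 0},
    {"translation": [0, 0, 0], "roll": 0},
    {"translation": [0, 0, 0], "roll": 0},
    {"translation": [0, 0, 0], "roll": 0}
  ]
}}

```text
t: 30.5
tcp_pos: [0.5405, -0.1191, 0.0906]
ee_rot: [0.836, -0.548, 0.001, -0.0]
wrist_force: [0.9, 0.3, 7.6]
opening: 0.0175
```

```bash
python3 -c "
from h import *
track('j')
q=env.get_obs();d=q['tcp_pos'][:2]-AX;print(np.degrees(np.arctan2(d[1],d[0])),np.hypot(*d))
b=cv2.imread('pics/jside.png')[130:250,225:385]; cv2.imwrite('pics/c10.png',cv2.convertScaleAbs(cv2.resize(b,None,fx=5,fy=5,interpolation=cv2.INTER_CUBIC),alpha=1.4))"
```

```text
side hidden 0
top hidden 0
30.6 [ 0.5404 -0.1192  0.0906] [1.3 0.7 8.3] 0.017082200779340553
107.72467951993362 0.055357673925357745
```

View pics/c10.png

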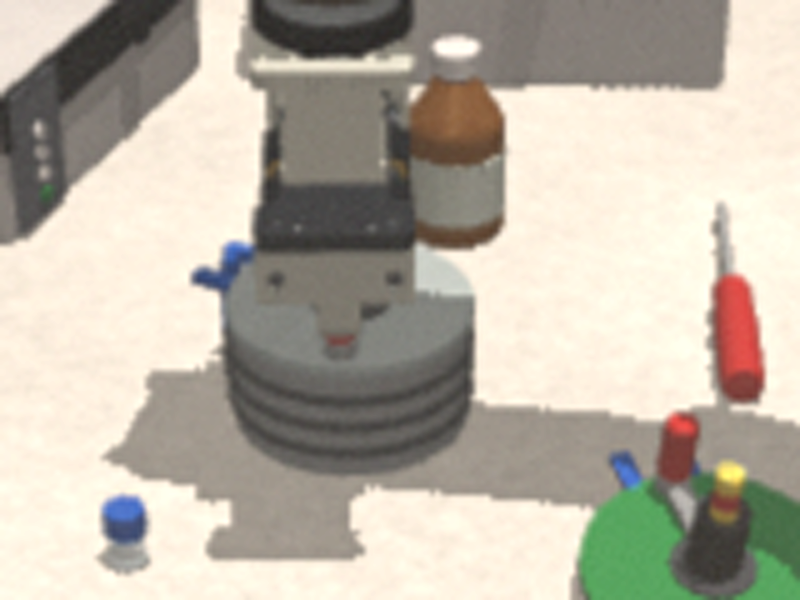

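The cover is level and flush, the fork is around the pin at (230,260), and the handle is held between the fingers at (340,340). The bystanders in view haven't moved. Handing in.

```bash
python3 -c "
from h import *
print(env.job_done())"
```

```text
the job is handed in; nothing more can be done
None
```

The cover is seated on the chamber with its fork around the pin. The bolt dropped off the thread's end and was then started one turn forward, and the arm is still gripping the red handle. I handed the job in at about 30.6 s of the 72 s.

- **Seating:** The cover touched down at TCP height 0.0816 m against 0.0817 m expected. The pictures show it level and flush, with the pin between the prongs. The landing push was about 13 N.
- **Thread drop:** I turned the crank back about 81°, releasing the handle three times to look. Between the last two looks, 20° apart, the bolt top fell about 3 pixels (9–10 mm). The drop therefore happened somewhere in those 20°.
- **Forward turn:** I turned clockwise about 370°, the extra 10° being there to cover that uncertainty. There was no jam, and at about 300° the bolt top was clearly lower.
- **Not confirmed:** At the final pose the hand hides the bolt from both cameras. Its final depth, about 0.020 m, is worked out from the turn, not seen.
- **Final push:** The hand was pressing down on the handle with about 8 N at the end.
- **Other things on the bench:** I did not touch anything else, and the items in the final side view stand where they were. The rest were not rechecked.

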